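# Index the gauging carriage and draw the plug gauge to its band

### The job

Bring the gauging fixture to its reading station: flip the red clamp lever away from the robot to free the blue carriage, slide the carriage until its white pointer lines up with the orange tab (not the grey one), and flip the lever fully back to clamp it there. Then take the plug gauge by its knob and draw it straight up, gently, until all of its yellow band shows above the aluminium block, with less than 10 mm of the bare steel below the band showing, and finish holding it there, still upright in its bore. Do not draw the gauge before the carriage is clamped, never pull it right out, and leave the other things on the bench alone.

Things in the scene. Friction and masses are not known exactly. Their poses are not given: they have to be found in the camera images.
- rail_base: dark steel base plate, 92 x 316 x 10 mm, fixed; origin: centre of its underside; x away from the robot, y along its rail, to the robot's left (within 0.2 rad), z up. The blue carriage on it (70 x 172 mm, top 33 mm above the bench) carries, along y from its middle: the block with the gauge at -62 mm, a black post at +15 mm, the red lever at +68 mm
- carriage (a joint): position of the carriage along the rail's y, m; 0 in the middle, where it starts; range -0.062 to 0.062. Free, it takes about 2 N to slide and stays where it is left; with the lever at 0 a cam brakes it on the rail
- lever (a joint): angle of the red clamp lever, rad, hinged about an axis along the rail's y through a point on the carriage 48 mm above the bench. 0 = leaning 0.6 rad from upright towards the robot: clamped (the start). 1.2 = leaning 0.6 rad away from the robot: free. It stays where it is left; 2 to 4 N at the ball turns it; 0.7 and more is free, under 0.15 is clamped
- lever_ball (a point): centre of the red ball (18 mm) at the end of the lever, 75 mm from the hinge; the lever's stem is 9 mm thick. It can be pushed from either side by closed fingers
- post_grip (a point): grip point of the upright black post fixed to the carriage: the middle of its thick upper part, 20 mm in diameter and 28 mm high, 14 mm below the post's top. Gripping the post and moving it along the rail's y slides the carriage
- pointer (a point): outer end of the white pointer line, 3 mm wide, on the front (robot's side) of the carriage, at the carriage's middle
- tab_orange: orange index tab, 8 mm wide along the rail and 20 mm high, fixed on the front ledge of the base, 30 to 55 mm to the left or to the right of the carriage's start: the reading station. Origin: centre of its underside; axes like the base's. Lined up means the pointer lies at the same place along the rail
- tab_grey: the same tab in grey, on the other side; not wanted
- bore_mouth (a point): centre of the bore's mouth in the top face of the aluminium block (46 x 46 x 42 mm, on the carriage), 75 mm above the bench; the bore is upright, 17.5 mm wide and 42 mm deep
- gauge_knob (a point): centre of the grip of the plug gauge (loose, about 0.16 kg): dark steel knob with bright rings, 24 mm in diameter, from 5 to 45 mm above the underside of its flange; this point is 25 mm above the flange's underside
- gauge_flange (a point): centre of the underside of the gauge's flange (30 mm wide, 5 mm thick), which rests on the block at the start; the z axis runs up the gauge. Under it hangs the rod, 16 mm in diameter and 40 mm long: the upper 20 mm is the yellow band, the lower 20 mm bare steel. Its height above bore_mouth tells how far the gauge is drawn out; let go, the gauge falls back
- bin_chips: yellow open parts tray, 85 x 122 x 35 mm; a bystander, origin at the centre of its underside
- marker_black: black marker pen, 140 x 10 mm, lying; a bystander
- loupe: black eye loupe, 44 mm wide, 36 mm high; a bystander
- solder_spool: spool with dark blue flanges, 56 mm wide, 42 mm high; a bystander
- multimeter: yellow hand meter, 150 x 74 x 47 mm; a bystander behind the fixture
Mind the look-alikes: they are no part of the job. Leave any green or turquoise look-alike of the part that bears gauge_knob alone.

How it is judged:
By the outcome, as a careful person would: the job done as asked, in the order asked, and still so for the second after the job is handed in, while the arm keeps its last pose, push and grip.
It also fails if it takes over 58 s, if anything falls off the work surface, if the arm or the gripper's body presses on something with over 40 N, if the wrist force passes 120 N, or if a joint passes its speed limit or range.

### The arm

A 6-joint arm with a two-finger parallel gripper is mounted at the origin on a cart in front of the work surface, level with it; the furniture and walls round the work are solid. World frame = base frame: x ahead of the robot, y to its left, z up, the work surface at z = 0. Lengths are in mm, angles in degrees, forces in N, time in s.
With the tool pointing down it reaches from about 300 to 850 mm from the base axis. Payload 4.2 kg.
Tool frame: the origin (TCP) lies between the finger pads; the fingertips stand 11 mm ahead of it and the grasp point (between the pads) lies 8 mm behind it (env.tips_ahead is the distance from the TCP to the fingertips, in mm); z points along the fingers, y is the line along which they close (so a half turn about z gives the same grasp; the last joint's range is limited). The gripper opens to 91 mm and grips with 3 to 60 N. Pads are 32 mm wide; open, the fingers measure 118 mm over their backs; the gripper's body (76 mm by 178 mm) begins 60 mm behind the grasp point.
Start: joints at [-67.552, 18.312, 89.639, -0, 72.044, -1.146], TCP at [230.154, -526.945, 224.976] pointing down, gripper open.
Joint ranges: [-177.97, 177.97], [-48.28, 115.42], [12.27, 149.76], [-77.06, 257.06], [2.81, 150.46], [-146.56, 146.56]. Speed limits (degrees/s): [147.25, 147.25, 180, 180, 180, 180].

### API

Orientations are given as [roll, pitch, yaw] about the fixed x, y, z axes, in that order (R = Rz(yaw) Ry(pitch) Rx(roll)).
In Python, from workcell import env, cams gives the robot as it stands.
- The arm moves only by the tool step_arm, never from a script. Its arguments are lists of equal length, an entry for each row: "linear": the shift along the tool's x, y, z in units of 30 cm (1.0 is 30 cm), a list of three; "turn": the turn about the tool's z in units of 360 degrees (1.0 is 360 degrees). In form: {"linear": [[tx, ty, tz], ...], "turn": [turn, ...]}. A call has 1 to 20 rows; each row is the pose to reach, as a shift and turn from the pose commanded when the call began, along the tool's axes at that moment, turning the shorter way round; what a row does not reach only later rows make up. A row lasts 1/8 s, in which the tool goes at most 62.5 mm and 10.7 degrees, less where a joint would pass 70% of its speed; a pose out of reach is approached as far as the arm can. A call with a number of a shift or a turn outside -1 to 1 is refused whole. A call with a gripper value outside its range is refused whole. "fingers" is the closure, from -1 (fully open) to 1 (shut), so that 0 is half open, set as the call begins (left out, the last holds). The fingers move at their own pace and stop on an object; "force" is the grip in N (left out, the last holds). Time passes only in rows, so rows that repeat a pose let the fingers close. It gives the time, the measured TCP pose, the force, the opening and the grip force at its end, in the units of the state.
- env.state(): the state, without advancing time (a new reading comes with each control period).
- cams.grab_frame(name): name is "scene" or "top"; returns a dict with "color" (480x640x3 uint8, blue, green, red), "fx", "fy", "cx", "cy" (pixels), "extrinsics" (4x4, takes a point from camera to world coordinates). Camera axes: x right, y down, z forward; pixel columns grow to the right and rows downward; lengths in mm; the calibration is good to about 2 mm. A picture is of the moment at which its call begins. There is no depth.
- env.job_done(): hands the job in; it is judged then, once.
The state is a dict: "time_s": time; "qpos": joint angles; "qvel": joint speeds; "effort": joint torques, N m; "ee_pos": TCP position; "ee_rot": TCP orientation; "force": force on the tool from outside, world axes, zero at the start; "torque": the same for the moment, N m; "gripper_width": finger opening in mm; "gripper_force": force on a finger pad.
Only numpy, scipy, OpenCV 4.12 (cv2) and the standard library are available. Lean on these libraries where they do the work, as an engineer would, in place of code of your own. Each camera call takes 0.05 s, during which the arm holds its last target. There are 200 camera calls.

## Working session

There is one attempt and no reset: what is moved stays moved. The work goes in short steps, Python scripts to look and compute and a tool call to move; the robot and the scene stay as the last step left them, time stands still between calls to the robot, and variables do not carry over. Pictures are saved under pics/ and viewed, at most 10 in all, crops included, and the job is handed in when it is done.

Besides the shell and the picture viewer there is one more tool, called after "Emit:" as name(argument=value, ...), one argument or row to a line, values as JSON. step_arm: Moves the arm, as the interface text tells. Its arguments: {"type":"object","properties":{"linear":{"type":"array"},"turn":{"type":"array"},"fingers":{"type":"number"},"force":{"type":"number"}},"required":["linear","turn"]}

```bash
mkdir -p pics; ls; python3 - <<'E'
from workcell import env,cams
import cv2
for n in("scene","top"):
    f=cams.grab_frame(n);cv2.imwrite(f"pics/{n}0.png",f["color"]);print(n,f["fx"],f["fy"],f["cx"],f["cy"]);print(f["extrinsics"])
print(env.state(),env.tips_ahead)
E
```

```text
pics
scene 582.4189348299158 582.4189348299158 323.93169873715874 242.701997249968
[[-5.22969684e-01 -4.82004406e-01  7.02975435e-01 -2.82343576e+02]
 [-8.52347898e-01  2.93413695e-01 -4.32910458e-01  5.11369898e+02]
 [ 2.40212765e-03 -8.25578680e-01 -5.64281910e-01  7.29718761e+02]
 [ 0.00000000e+00  0.00000000e+00  0.00000000e+00  1.00000000e+00]]
top 447.97825371564204 447.97825371564204 324.083881220233 231.75484893721733
[[-2.34296726e-02 -9.86996034e-01  1.59027918e-01  3.73111664e+02]
 [-9.99636247e-01  2.10038895e-02 -1.69177487e-02 -1.20484988e+00]
 [ 1.33575461e-02 -1.59366448e-01 -9.87129126e-01  1.00896242e+03]
 [ 0.00000000e+00  0.00000000e+00  0.00000000e+00  1.00000000e+00]]
{'time_s': 0.1, 'qpos': array([-6.75501710e+01,  1.83466290e+01,  8.96966481e+01,  2.02697504e-04,
        7.20474792e+01, -1.14671162e+00]), 'qvel': array([-0.03527153, -0.05633755, -0.19237262, -0.06606242, -0.06156495,
        0.00540094]), 'effort': array([ 6.73611212e-04, -4.13331199e+01, -2.32509649e+01,  7.29086087e-02,
        4.21907112e-02, -6.53818734e-05]), 'ee_pos': array([ 229.99772202, -526.52427799,  224.23665128]), 'ee_rot': array([-1.79909266e+02, -2.00895499e-03,  2.35964764e+01]), 'force': array([-0.21873445,  0.84597851,  0.4536347 ]), 'torque': array([-0.00096262, -0.02699845,  0.05553681]), 'gripper_force': 0.0, 'gripper_width': 91.19399987613748} 11.0
```

View pics/scene0.png

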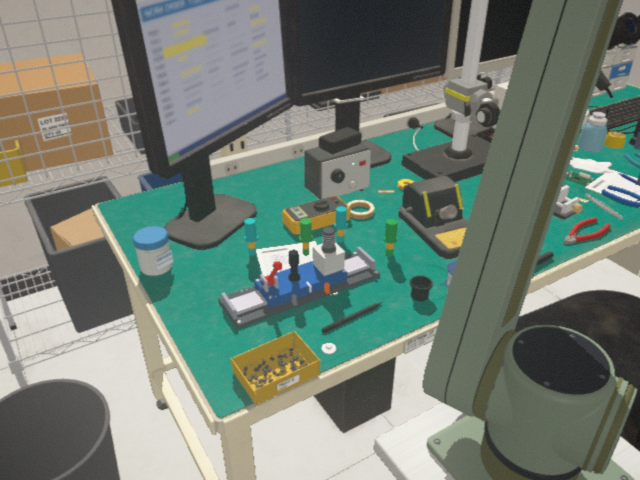

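View pics/top0.png

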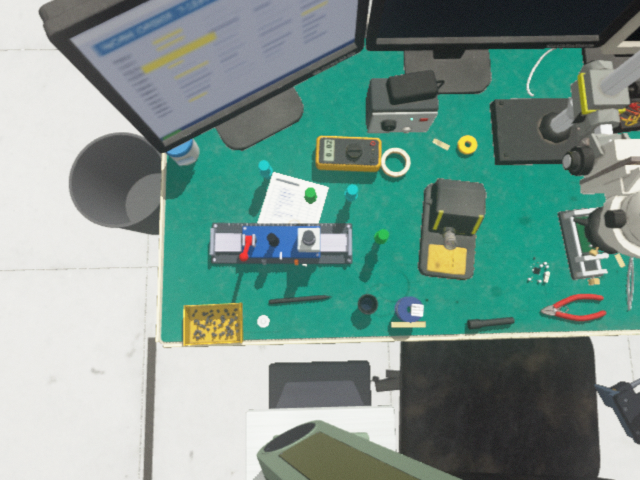

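The scene view shows the fixture around (300,285): red lever (272,272), black post (294,262), grey gauge on its block (328,245), orange tab (327,288). In the top view the lever is at (247,247), the post at (273,240) and the gauge at (308,237).

Things that could be taken for the gauge, by top-view pixel:
- Dark knob on the block (308,237). This is my choice.
- Teal pieces at (265,167) and (351,190).
- Green pieces at (310,194) and (381,236).

Next is a close crop to check the choice.

```bash
python3 - <<'E'
import cv2,numpy as np
t=cv2.imread("pics/top0.png")[215:275,200:360];s=cv2.imread("pics/scene0.png")[220:330,215:385]
a=cv2.resize(t,None,fx=5,fy=5,interpolation=cv2.INTER_CUBIC)[:,:800]
b=cv2.resize(s,(464,300),interpolation=cv2.INTER_CUBIC)
s2=cv2.imread("pics/scene0.png")[262:322,300:367]
b2=cv2.resize(s2,(336,300),interpolation=cv2.INTER_CUBIC)
cv2.imwrite("pics/crop0.png",np.vstack([a,np.hstack([b,b2])]))
E
```

```text
(no output)
```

View pics/crop0.png

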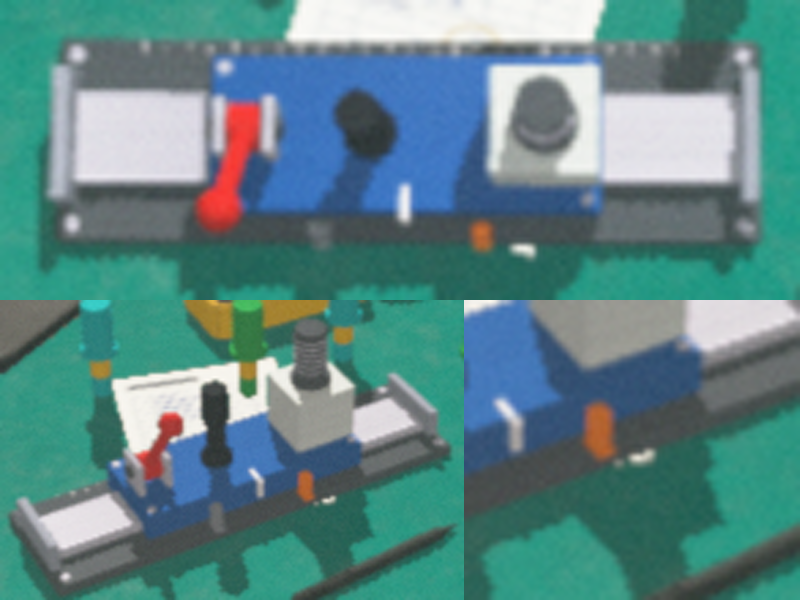

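```bash
cat > h.py <<'E'
import numpy as np,cv2
from workcell import env,cams
def ray(f,p):
    E=f["extrinsics"];d=E[:3,:3]@np.array([(p[0]-f["cx"])/f["fx"],(p[1]-f["cy"])/f["fy"],1]);return E[:3,3],d
def onz(f,p,z):
    o,d=ray(f,p);return o+d*(z-o[2])/d[2]
def tri(f,p,g,q):
    o,d=ray(f,p);a,b=ray(g,q);s=np.linalg.lstsq(np.c_[d,-b],a-o,rcond=None)[0]
    u=o+d*s[0];v=a+b*s[1];return (u+v)/2,np.linalg.norm(u-v)
def blob(f,lo,hi,box):
    x0,y0,x1,y1=box;h=cv2.cvtColor(f["color"][y0:y1,x0:x1],cv2.COLOR_BGR2HSV)
    m=cv2.inRange(h,np.array(lo),np.array(hi));n,_,st,c=cv2.connectedComponentsWithStats(m)
    k=1+np.argmax(st[1:,4]);return c[k]+[x0,y0],st[k,4]
E
python3 - <<'E'
from h import *
np.set_printoptions(precision=1,suppress=True)
T=cams.grab_frame("top");S=cams.grab_frame("scene")
t=lambda x,y:(199.6+x/5,214.6+y/5)
s=lambda x,y:(214.6+x/2.729,219.6+(y-300)/2.727)
c=[onz(T,t(*p),10) for p in((62,42),(760,42),(758,243),(48,243))]
print("base",*c,np.mean(c,0))
k=[onz(T,t(*p),33) for p in((212,57),(602,55),(602,212),(208,212))]
print("car",*k,np.mean(k,0))
yaw=np.degrees(np.arctan2(-(c[0]-c[1])[0],(c[0]-c[1])[1]));print("yaw",yaw,np.degrees(np.arctan2(-(k[0]-k[1])[0],(k[0]-k[1])[1])))
print("ball",tri(T,t(220,212),S,s(172,424)))
print("post top",tri(T,t(353,103),S,s(215,386)))
print("knob top",tri(T,t(543,100),S,s(311,326)))
ob=blob(T,(5,120,80),(16,255,255),(288,255,305,270));print("orange",ob,onz(T,ob[0],25),onz(T,t(481,226),30),"grey",onz(T,t(319,226),30))
print("pointer",onz(T,t(404,186),33),onz(T,t(404,216),33))
b=[onz(T,t(*p),75) for p in((487,65),(600,65),(600,176),(487,176))];print("block",*b,np.mean(b,0))
print(env.state()["ee_rot"])
E
```

```text
base [559.5 234.3  10. ] [552.8 -81.2  10. ] [461.6 -77.3  10. ] [468.6 239.   10. ] [510.6  78.7  10. ]
car [547.1 162.8  33. ] [544.3  -9.2  33. ] [474.6  -7.7  33. ] [478.4 164.2  33. ] [511.1  77.5  33. ]
yaw -1.2037106020924113 -0.9099975825101041
ball (array([469.4, 145.5, 112.7]), np.float64(0.9594287549295892))
post top (array([513.6,  91.9,  97.3]), np.float64(5.350094528417777))
knob top (array([510.1,  14.5, 122.1]), np.float64(2.5436609642613814))
orange (array([295.7, 261.7]), np.int32(19)) [466.3  46.   25. ] [470.   45.4  30. ] grey [471.5 116.2  30. ]
pointer [488.   78.7  33. ] [474.8  78.8  33. ]
block [533.7  39.8  75. ] [532.7  -7.9  75. ] [485.4  -6.9  75. ] [486.5  40.5  75. ] [509.6  16.4  75. ]
[-179.9   -0.    23.6]
```

Rail yaw is about -1.1°. The pointer is at y≈78.7 and the orange tab at y≈45.5, so the carriage must slide about -33 mm. First I move towards the lever with the fingers closed.

Emit:
step_arm(
  linear=[
    [0.15, -0.18, 0.01],
    [0.3, -0.36, 0.02],
    [0.45, -0.54, 0.03],
    [0.6, -0.72, 0.03],
    [0.754, -0.894, 0.03],
    [0.754, -0.894, 0.03],
    [0.754, -0.894, 0.03],
    [0.754, -0.894, 0.03],
    [0.754, -0.894, 0.03],
    [0.754, -0.894, 0.03],
  ],
  turn=[0.0137, 0.0274, 0.0411, 0.0548, 0.0686, 0.0686, 0.0686, 0.0686, 0.0686, 0.0686],
  fingers=1,
  force=20,
)

```text
time_s: 1.45
ee_pos: [329.9, -191.4, 215.8]
ee_rot: [180.0, 0.0, -1.2]
force: [0.2, -0.2, 1.0]
gripper_width: 0.6
gripper_force: 0.0
```

Emit:
step_arm(
  linear=[
    [0.06, -0.2, 0.02],
    [0.12, -0.4, 0.03],
    [0.18, -0.6, 0.04],
    [0.24, -0.8, 0.05],
    [0.32, -1.0, 0.05],
    [0.32, -1.0, 0.05],
    [0.32, -1.0, 0.05],
  ],
  turn=[0, 0, 0, 0, 0, 0, 0],
)

```text
time_s: 2.33
ee_pos: [431.6, 106.9, 200.5]
ee_rot: [179.9, 0.1, -1.1]
force: [0.2, -0.9, 0.1]
gripper_width: 0.3
gripper_force: 0.0
```

Emit:
step_arm(
  linear=[
    [0, -0.133, 0],
    [0, -0.133, 0.15],
    [0, -0.133, 0.292],
    [0, -0.133, 0.292],
    [0.04, -0.133, 0.292],
    [0.06, -0.133, 0.292],
    [0.08, -0.133, 0.292],
    [0.1, -0.133, 0.292],
    [0.1, -0.133, 0.292],
  ],
  turn=[0, 0, 0, 0, 0, 0, 0, 0, 0],
)

```text
time_s: 3.45
ee_pos: [464.0, 146.7, 114.2]
ee_rot: [-180.0, -0.2, -1.1]
force: [-0.9, -0.8, 1.4]
gripper_width: 0.5
gripper_force: 0.6
```

```bash
python3 - <<'E'
from h import *
f=cams.grab_frame("scene");cv2.imwrite("pics/l1.png",cv2.resize(f["color"][190:350,200:400],(800,600)[:2] if 0 else (750,600),interpolation=cv2.INTER_CUBIC))
E
```

```text
(no output)
```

View pics/l1.png

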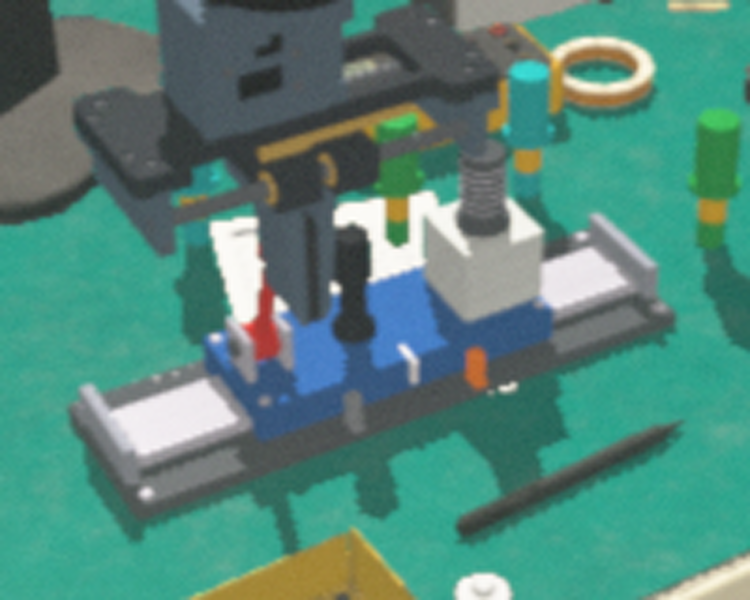

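The lever is already moving ahead of the fingers: in the crop its ball has swung behind them, near (262,260). I carry on pushing to its far stop.

Emit:
step_arm(
  linear=[
    [0.03, 0, 0],
    [0.06, 0, 0],
    [0.09, 0, 0],
    [0.12, 0, 0],
    [0.14, 0, 0],
    [0.16, 0, 0],
    [0.18, 0, 0],
    [0.2, 0, 0],
    [0.21, 0, 0],
    [0.22, 0, 0],
    [0.22, 0, 0],
  ],
  turn=[0, 0, 0, 0, 0, 0, 0, 0, 0, 0, 0],
)

```text
time_s: 4.88
ee_pos: [529.1, 145.6, 113.5]
ee_rot: [-180.0, -0.1, -1.1]
force: [-1.3, -0.5, 0.2]
gripper_width: 0.5
gripper_force: 0.7
```

Emit:
step_arm(
  linear=[
    [0.01, 0, 0],
    [0.015, 0, 0],
    [0.015, 0, 0],
  ],
  turn=[0, 0, 0],
)

```text
time_s: 5.25
ee_pos: [531.0, 145.4, 113.1]
ee_rot: [180.0, 0.3, -1.1]
force: [-7.5, 0.4, 3.0]
gripper_width: 0.2
gripper_force: 3.4
```

Emit:
step_arm(
  linear=[
    [-0.06, 0, 0],
    [-0.07, 0, -0.12],
    [-0.071, 0.05, -0.256],
    [-0.071, 0.176, -0.256],
    [-0.071, 0.176, -0.256],
    [-0.071, 0.176, -0.256],
    [-0.071, 0.176, -0.1],
    [-0.071, 0.176, 0.05],
    [-0.071, 0.176, 0.128],
    [-0.071, 0.176, 0.128],
    [-0.071, 0.176, 0.128],
  ],
  turn=[0, 0, 0, 0, 0, 0, 0, 0, 0, 0, 0],
  fingers=-0.1,
)

```text
time_s: 6.62
ee_pos: [511.8, 93.7, 75.8]
ee_rot: [-180.0, -0.1, -1.1]
force: [1.3, 0.6, 0.7]
gripper_width: 50.6
gripper_force: 0.0
```

Emit:
step_arm(
  linear=[
    [0, 0, 0],
    [0, 0, 0],
    [0, 0, 0],
    [0, 0, 0],
    [0, 0, 0],
    [0, 0, 0],
  ],
  turn=[0, 0, 0, 0, 0, 0],
  fingers=1,
  force=15,
)

```text
time_s: 7.38
ee_pos: [511.0, 92.9, 75.3]
ee_rot: [180.0, -0.0, -1.1]
force: [0.1, -1.0, 5.9]
gripper_width: 19.5
gripper_force: 15.0
```

Emit:
step_arm(
  linear=[
    [0, 0.03, 0],
    [0, 0.06, 0],
    [0, 0.085, 0],
    [0, 0.1, 0],
    [0, 0.107, 0],
    [0, 0.107, 0],
    [0, 0.107, 0],
  ],
  turn=[0, 0, 0, 0, 0, 0, 0],
)

```text
time_s: 8.25
ee_pos: [510.2, 61.0, 75.4]
ee_rot: [-180.0, -0.0, -1.1]
force: [-1.7, 0.2, 5.9]
gripper_width: 19.6
gripper_force: 15.0
```

```bash
python3 - <<'E'
from h import *
T=cams.grab_frame("top");f=cams.grab_frame("scene")
a=cv2.resize(f["color"][255:330,275:375],(800,600),interpolation=cv2.INTER_CUBIC)
cv2.imwrite("pics/s1.png",a);cv2.imwrite("pics/t1.png",cv2.resize(T["color"][225:285,250:330],(800,600),interpolation=cv2.INTER_CUBIC))
E
```

```text
(no output)
```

View pics/s1.png

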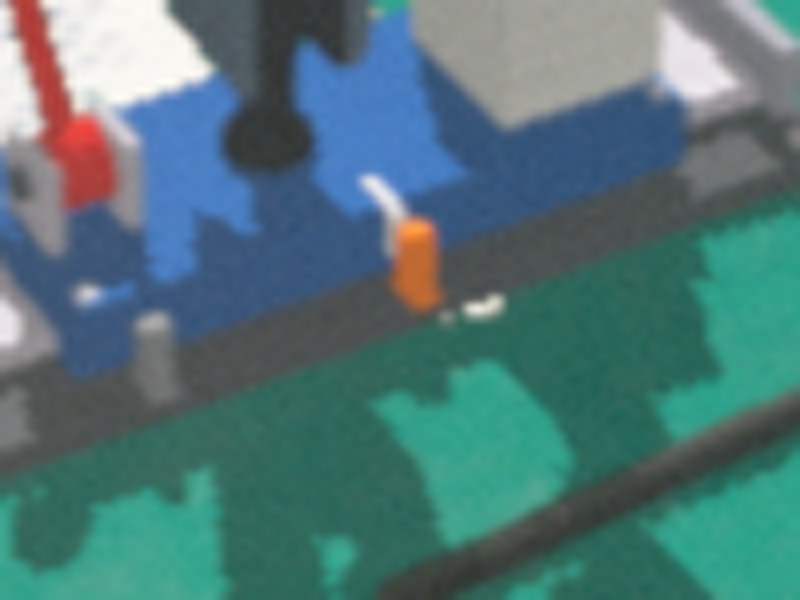

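The pointer's top line runs (365,180)→(400,215), with the orange tab's top at (417,228), so it is close to lined up. I check with the top view.

View pics/t1.png

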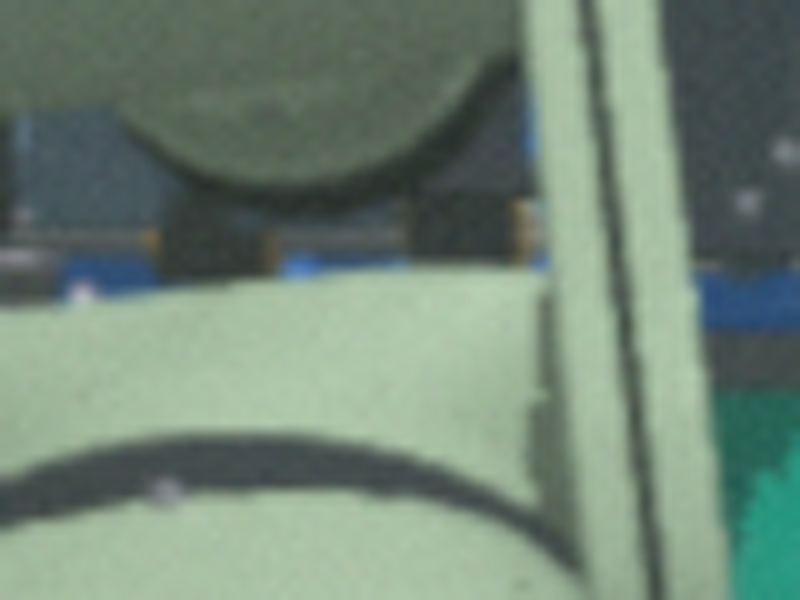

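```bash
python3 - <<'E'
from h import *
T=cams.grab_frame("top");S=cams.grab_frame("scene")
s=lambda x,y:(274.5+(x+.5)/8,254.5+(y+.5)/8)
for n,p,z in(("ptr in",(370,180),33),("ptr out",(402,214),33),("tab top",(417,226),30)):print(n,onz(S,s(*p),z).round(1))
c,a=blob(T,(4,130,80),(16,255,255),(288,255,305,270));print("orange top view",c,a,onz(T,c,27).round(1))
p,a=blob(T,(0,0,140),(180,90,255),(290,245,304,261));print("ptr",p,a,onz(T,p,33).round(1))
E
```

```text
ptr in [487.5  44.2  33. ]
ptr out [472.   44.6  33. ]
tab top [469.4  41.9  30. ]Traceback (most recent call last):
  File "<stdin>", line 5, in <module>
  File "h.py", line 13, in blob
    k=1+np.argmax(st[1:,4]);return c[k]+[x0,y0],st[k,4]
        ~~~~~~~~~^^^^^^^^^^
    return _wrapfunc(a, 'argmax', axis=axis, out=out, **kwds)
    return bound(*args, **kwds)
ValueError: attempt to get argmax of an empty sequence
```

The top view is blocked by the arm. I add 1.7 mm of the remaining slide, release, move aside on the lever's side and look again.

Emit:
step_arm(
  linear=[
    [0, 0.004, 0],
    [0, 0.006, 0],
    [0, 0.006, 0],
    [0, 0.006, 0],
  ],
  turn=[0, 0, 0, 0],
)

```text
time_s: 8.95
ee_pos: [510.1, 59.5, 75.3]
ee_rot: [-179.9, -0.0, -1.1]
force: [-1.0, 1.9, 5.8]
gripper_width: 19.4
gripper_force: 15.0
```

Emit:
step_arm(
  linear=[
    [0, 0, 0],
    [0, 0, 0],
    [0, 0, 0],
    [0, 0, -0.15],
    [0, 0, -0.38],
    [0.04, -0.2, -0.38],
    [0.08, -0.4, -0.38],
    [0.12, -0.6, -0.38],
    [0.16, -0.7, -0.38],
    [0.16, -0.7, -0.38],
    [0.16, -0.7, -0.38],
  ],
  turn=[0, 0, 0, 0, 0, 0, 0, 0, 0, 0, 0],
  fingers=-0.1,
)

```text
time_s: 10.32
ee_pos: [561.7, 267.4, 188.4]
ee_rot: [179.9, 0.1, -1.1]
force: [-0.8, -0.9, -0.3]
gripper_width: 50.0
gripper_force: 0.0
```

```bash
python3 - <<'E'
from h import *
T=[cams.grab_frame("top") for _ in range(4)];S=[cams.grab_frame("scene") for _ in range(4)]
tm=np.mean([f["color"] for f in T],0).astype(np.uint8);sm=np.mean([f["color"] for f in S],0).astype(np.uint8)
cv2.imwrite("pics/tm.png",tm);cv2.imwrite("pics/sm.png",sm)
a=cv2.resize(tm[240:270,280:320],(400,300),interpolation=cv2.INTER_CUBIC)
b=cv2.resize(sm[265:310,300:360],(400,300),interpolation=cv2.INTER_CUBIC)
c=cv2.resize(tm[215:275,200:360],(800,300),interpolation=cv2.INTER_CUBIC)
cv2.imwrite("pics/m.png",np.vstack([c,np.hstack([a,b])]))
E
```

```text
(no output)
```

View pics/m.png

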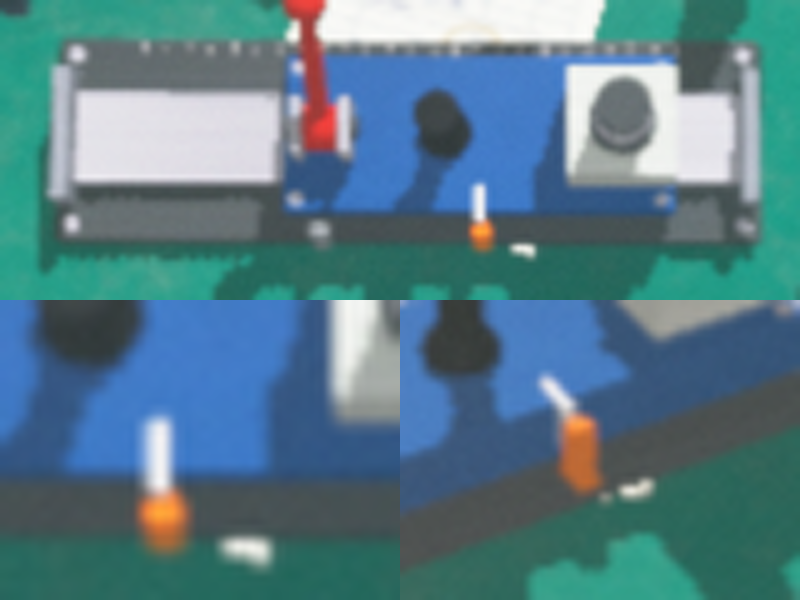

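The top view now shows the pointer (158,455) almost above the orange tab's top (163,512) in the 10x crop. The lever is fully over. I compute the residual.

```bash
python3 - <<'E'
from h import *
T=cams.grab_frame("top");S=cams.grab_frame("scene");T["color"]=cv2.imread("pics/tm.png");S["color"]=cv2.imread("pics/sm.png")
u=np.array([0.02,1,0])
def cent(f,box,fn):
    x0,y0,x1,y1=box;c=f["color"][y0:y1,x0:x1].astype(float);w=np.clip(fn(c),0,None)
    y,x=np.mgrid[y0:y1,x0:x1];return np.array([(w*x).sum(),(w*y).sum()])/w.sum()
white=lambda c:c[...,2]-110
orng=lambda c:c[...,2]-c[...,0]-50
p=cent(T,(292,252,301,258),white);o=cent(T,(292,258,301,262),orng);o2=cent(T,(292,257,301,266),orng)
print(p,o,o2)
P=onz(T,p,33);print("T ptr",P@u,P,"tab",onz(T,o,30),onz(T,o2,25))
p=cent(S,(320,275,327,281),white)
print("S",p,onz(S,p,33),onz(S,(300-.5+180/400*60,265-.5+118/300*45),30))
E
```

```text
[295.34199726 254.60943912] [295.87944493 260.41023417] [295.89439655 261.22359914]
T ptr 55.72889609018617 [481.05986069  46.10769888  33.        ] tab [468.6074053   45.24631212  30.        ] [467.30058443  45.47475209  25.        ]
S [322.95732218 278.46025105] [481.53943687  42.93922194  33.        ] [471.20997388  41.20847308  30.        ]
```

About 1.2 mm remains towards the tab. The free carriage centres itself in the grip, so regripping the post 1.2 mm further along corrects it.

Emit:
step_arm(
  linear=[
    [-0.04, 0.2, 0],
    [-0.08, 0.4, 0],
    [-0.12, 0.6, 0],
    [-0.16, 0.704, 0],
    [-0.16, 0.704, 0],
    [-0.16, 0.704, 0],
    [-0.16, 0.704, 0.2],
    [-0.16, 0.704, 0.38],
    [-0.16, 0.704, 0.38],
    [-0.16, 0.704, 0.38],
  ],
  turn=[0, 0, 0, 0, 0, 0, 0, 0, 0, 0],
)

```text
time_s: 12.08
ee_pos: [511.9, 58.8, 76.4]
ee_rot: [-180.0, -0.2, -1.0]
force: [0.6, 0.4, 0.2]
gripper_width: 50.0
gripper_force: 0.0
```

Emit:
step_arm(
  linear=[
    [0, 0, 0],
    [0, 0, 0],
    [0, 0, 0],
    [0, 0, 0],
    [0, 0, 0],
    [0, 0, 0],
  ],
  turn=[0, 0, 0, 0, 0, 0],
  fingers=1,
)

```text
time_s: 12.82
ee_pos: [510.6, 58.2, 75.7]
ee_rot: [-180.0, -0.1, -1.1]
force: [-1.0, 1.3, 6.1]
gripper_width: 19.6
gripper_force: 15.0
```

Emit:
step_arm(
  linear=[
    [0, 0, 0],
    [0, 0, 0],
    [0, 0, 0],
    [0, 0, -0.15],
    [0, 0, -0.38],
    [0.04, -0.2, -0.38],
    [0.08, -0.4, -0.38],
    [0.12, -0.6, -0.38],
    [0.16, -0.7, -0.38],
    [0.16, -0.7, -0.38],
    [0.16, -0.7, -0.38],
  ],
  turn=[0, 0, 0, 0, 0, 0, 0, 0, 0, 0, 0],
  fingers=-0.1,
)

```text
time_s: 14.2
ee_pos: [561.6, 266.2, 188.4]
ee_rot: [179.9, 0.1, -1.1]
force: [-0.7, 0.1, 0.1]
gripper_width: 50.2
gripper_force: 0.0
```

```bash
cat > m.py <<'E'
from h import *
T=cams.grab_frame("top");S=cams.grab_frame("scene")
for f,n in((T,"top"),(S,"scene")):f["color"]=np.mean([f["color"]]+[cams.grab_frame(n)["color"] for _ in range(2)],0).astype(np.uint8)
cv2.imwrite("pics/tm.png",T["color"]);cv2.imwrite("pics/sm.png",S["color"])
def cent(f,box,fn):
    x0,y0,x1,y1=box;c=f["color"][y0:y1,x0:x1].astype(float);w=np.clip(fn(c),0,None)
    y,x=np.mgrid[y0:y1,x0:x1];return np.array([(w*x).sum(),(w*y).sum()])/w.sum()
p=cent(T,(292,252,301,258),lambda c:c[...,2]-110);o=cent(T,(292,258,301,262),lambda c:c[...,2]-c[...,0]-50)
P=onz(T,p,33);O=onz(T,o,30);print(p,o,"remaining",O[1]-P[1]-.02*(P[0]-O[0]))
p=cent(S,(320,275,328,281),lambda c:c[...,2]-110);print("S",p,onz(S,p,33))
t=lambda x,y:(199.6+x/5,214.6+y/5)
E
python3 m.py
```

```text
[295.89855072 254.60869565] [295.82264779 260.36303081] remaining 0.23107009673540999
S [323.64451083 278.33233757] [481.18893926  41.58618623  33.        ]
```

The carriage is lined up to within 0.5 mm. Now I close the fingers, come down behind the ball on its far side, and push it back towards the robot.

Emit:
step_arm(
  linear=[
    [0.05, 0.2, 0],
    [0.09, 0.4, 0],
    [0.105, 0.512, 0],
    [0.105, 0.512, 0],
    [0.105, 0.512, 0],
    [0.105, 0.512, 0.12],
    [0.105, 0.512, 0.248],
    [0.105, 0.512, 0.248],
    [0.105, 0.512, 0.248],
  ],
  turn=[0, 0, 0, 0, 0, 0, 0, 0, 0],
  fingers=1,
)

```text
time_s: 15.62
ee_pos: [591.6, 113.8, 115.9]
ee_rot: [-180.0, -0.1, -1.0]
force: [-0.3, -0.8, -0.2]
gripper_width: 0.9
gripper_force: 0.0
```

Emit:
step_arm(
  linear=[
    [-0.04, 0.004, 0.003],
    [-0.07, 0.004, 0.003],
    [-0.1, 0.004, 0.003],
    [-0.13, 0.004, 0.003],
    [-0.16, 0.004, 0.003],
    [-0.19, 0.004, 0.003],
    [-0.22, 0.004, 0.003],
    [-0.25, 0.004, 0.003],
    [-0.28, 0.004, 0.003],
    [-0.3, 0.004, 0.003],
    [-0.31, 0.004, 0.003],
    [-0.318, 0.004, 0.003],
    [-0.318, 0.004, 0.003],
  ],
  turn=[0, 0, 0, 0, 0, 0, 0, 0, 0, 0, 0, 0, 0],
)

```text
time_s: 17.25
ee_pos: [496.1, 113.5, 113.8]
ee_rot: [-180.0, -0.1, -1.1]
force: [4.2, -1.7, -2.3]
gripper_width: 0.6
gripper_force: 2.2
```

Emit:
step_arm(
  linear=[
    [-0.008, 0, 0],
    [-0.015, 0, 0],
    [-0.015, 0, 0],
  ],
  turn=[0, 0, 0],
)

```text
time_s: 17.62
ee_pos: [495.2, 113.5, 114.2]
ee_rot: [-180.0, -0.6, -1.1]
force: [11.8, -2.1, -7.2]
gripper_width: 0.5
gripper_force: 5.8
```

Emit:
step_arm(
  linear=[
    [0.05, 0, 0],
    [0.06, 0, -0.1],
    [0.06, 0, -0.25],
    [0.1, -0.2, -0.25],
    [0.15, -0.4, -0.25],
    [0.2, -0.5, -0.25],
    [0.2, -0.5, -0.25],
    [0.2, -0.5, -0.25],
  ],
  turn=[0, 0, 0, 0, 0, 0, 0, 0],
  fingers=-0.1,
)

```text
time_s: 18.62
ee_pos: [552.5, 261.7, 187.9]
ee_rot: [179.9, 0.2, -1.1]
force: [0.2, -0.0, 0.3]
gripper_width: 50.0
gripper_force: 0.0
```

```bash
python3 m.py; python3 - <<'E'
import cv2,numpy as np
t=cv2.imread("pics/tm.png");s=cv2.imread("pics/sm.png")
a=cv2.resize(t[215:275,200:360],(800,300),interpolation=cv2.INTER_CUBIC)
b=cv2.resize(s[220:330,245:385],(382,300),interpolation=cv2.INTER_CUBIC);c=cv2.resize(s[220:280,303:363],(300,300),interpolation=cv2.INTER_CUBIC)
cv2.imwrite("pics/m2.png",np.vstack([a,np.hstack([b,c,np.zeros((300,118,3),np.uint8)])]))
E
```

```text
[295.90788224 254.59164292] [295.82235196 260.35946622] remaining 0.2519203821525505
S [323.65136936 278.34418949] [481.15001587  41.5943937   33.        ]
```

View pics/m2.png

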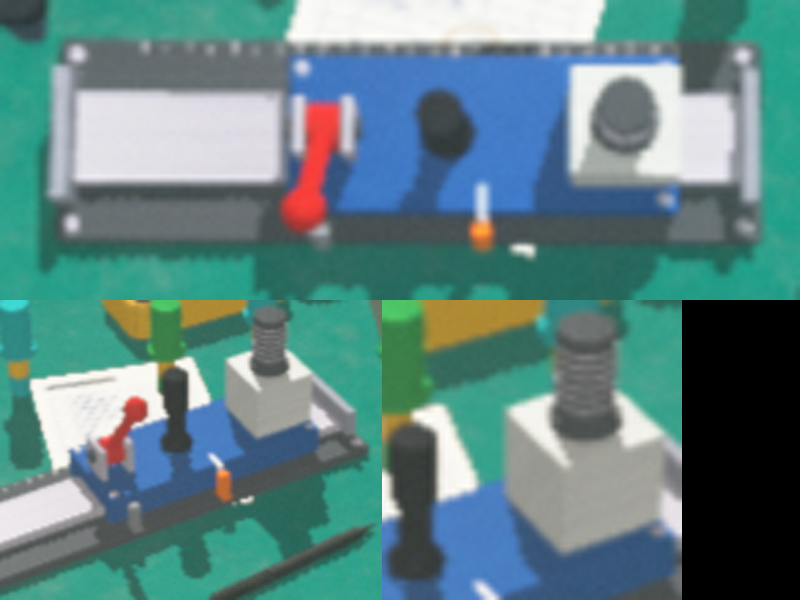

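The lever is fully back on the robot's side (ball at crop (305,210)), and the pointer (482,205) is above the orange tab (482,232). The clamp did not shift the carriage. From the post grip at y=58.2, the gauge 77 mm along the rail lies at about (509, -18.8), so I go above it.

Emit:
step_arm(
  linear=[
    [-0.03, 0.2, 0],
    [-0.06, 0.4, 0],
    [-0.09, 0.6, 0],
    [-0.12, 0.8, 0],
    [-0.127, 0.937, 0],
    [-0.127, 0.937, 0],
    [-0.127, 0.937, 0.08],
    [-0.127, 0.937, 0.08],
    [-0.127, 0.937, 0.08],
    [-0.127, 0.937, 0.08],
  ],
  turn=[0, 0, 0, 0, 0, 0, 0, 0, 0, 0],
)

```text
time_s: 20.18
ee_pos: [510.7, -17.5, 165.5]
ee_rot: [180.0, -0.1, -1.1]
force: [-0.7, 0.1, -0.2]
gripper_width: 49.7
gripper_force: 0.0
```

Emit:
step_arm(
  linear=[
    [-0.005, 0.004, 0.08],
    [-0.005, 0.004, 0.15],
    [-0.005, 0.004, 0.2],
    [-0.005, 0.004, 0.233],
    [-0.005, 0.004, 0.233],
    [-0.005, 0.004, 0.233],
  ],
  turn=[0, 0, 0, 0, 0, 0],
)

```text
time_s: 20.92
ee_pos: [509.2, -19.2, 95.3]
ee_rot: [180.0, -0.1, -1.1]
force: [-0.8, -0.2, 0.4]
gripper_width: 50.2
gripper_force: 0.0
```

Emit:
step_arm(
  linear=[
    [0, 0, 0],
    [0, 0, 0],
    [0, 0, 0],
    [0, 0, 0],
    [0, 0, 0],
    [0, 0, 0],
  ],
  turn=[0, 0, 0, 0, 0, 0],
  fingers=0.6,
  force=12,
)

```text
time_s: 21.68
ee_pos: [508.8, -19.1, 95.0]
ee_rot: [180.0, -0.0, -1.1]
force: [-0.2, -0.5, 2.8]
gripper_width: 23.6
gripper_force: 12.0
```

Gripped on 24 mm with almost no side force. Now I draw it slowly.

Emit:
step_arm(
  linear=[
    [0, 0, -0.003],
    [0, 0, -0.007],
    [0, 0, -0.011],
    [0, 0, -0.015],
    [0, 0, -0.019],
    [0, 0, -0.023],
    [0, 0, -0.027],
    [0, 0, -0.031],
    [0, 0, -0.035],
    [0, 0, -0.039],
    [0, 0, -0.04],
    [0, 0, -0.04],
  ],
  turn=[0, 0, 0, 0, 0, 0, 0, 0, 0, 0, 0, 0],
)

```text
time_s: 23.18
ee_pos: [508.6, -19.1, 106.7]
ee_rot: [180.0, -0.0, -1.1]
force: [0.2, -0.3, -1.9]
gripper_width: 23.8
gripper_force: 12.0
```

Emit:
step_arm(
  linear=[
    [0, 0, -0.003],
    [0, 0, -0.007],
    [0, 0, -0.011],
    [0, 0, -0.015],
    [0, 0, -0.019],
    [0, 0, -0.023],
    [0, 0, -0.027],
    [0, 0, -0.031],
    [0, 0, -0.035],
    [0, 0, -0.039],
    [0, 0, -0.043],
    [0, 0, -0.044],
    [0, 0, -0.044],
    [0, 0, -0.044],
  ],
  turn=[0, 0, 0, 0, 0, 0, 0, 0, 0, 0, 0, 0, 0, 0],
)

```text
time_s: 24.92
ee_pos: [508.6, -19.1, 119.9]
ee_rot: [180.0, 0.0, -1.1]
force: [1.2, -0.1, -1.1]
gripper_width: 23.8
gripper_force: 12.0
```

```bash
python3 - <<'E'
from h import *
s=cams.grab_frame("scene")["color"];cv2.imwrite("pics/g.png",cv2.resize(s[215:305,290:390],(667,600),interpolation=cv2.INTER_CUBIC))
E
```

```text
(no output)
```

View pics/g.png

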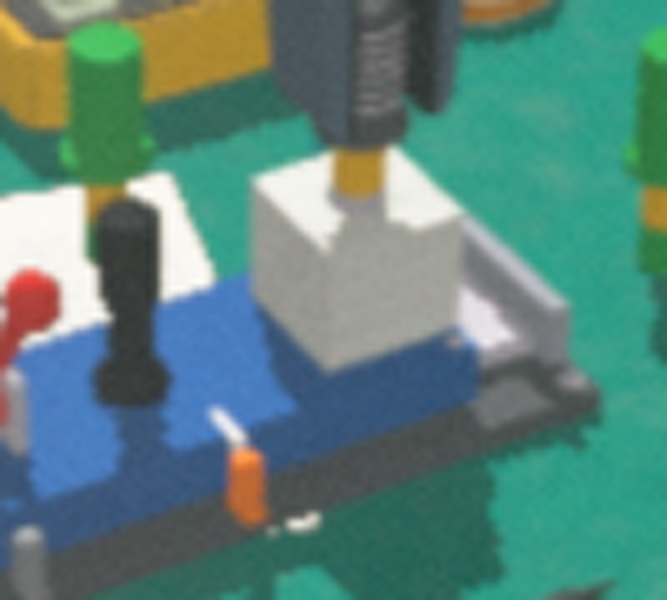

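```bash
python3 - <<'E'
from h import *
S=cams.grab_frame("scene");E=np.linalg.inv(S["extrinsics"])
def pr(p):
    q=E@np.r_[p,1];return [(S["fx"]*q[0]/q[2]+S["cx"]-290+.5)*6.67,(S["fy"]*q[1]/q[2]+S["cy"]-215+.5)*6.67]
for d in(18,20,25,30):print(d,"flange",np.round(pr((496,-11,75+d))),"band bottom",np.round(pr((502,-15,55+d))),"bore",np.round(pr((502,-15,75))))
b=S["color"][236:252,340:348].astype(int).mean(1);print(b.round())
print(env.state()["ee_pos"])
E
```

```text
18 flange [355. 179.] band bottom [354. 221.] bore [354. 215.]
20 flange [356. 173.] band bottom [354. 215.] bore [354. 215.]
25 flange [356. 159.] band bottom [355. 201.] bore [354. 215.]
30 flange [356. 144.] band bottom [355. 187.] bore [354. 215.]
[[ 81.  85.  81.]
 [ 76. 107. 119.]
 [ 71. 138. 165.]
 [ 67. 143. 176.]
 [ 67. 144. 177.]
 [ 67. 143. 177.]
 [ 69. 142. 175.]
 [ 82. 141. 170.]
 [120. 144. 158.]
 [142. 146. 151.]
 [152. 153. 156.]
 [161. 166. 167.]
 [157. 164. 165.]
 [154. 161. 161.]
 [150. 158. 158.]
 [151. 158. 157.]]
[508.59813931 -19.14185267 119.91683003]
```

The picture shows the whole yellow band (crop rows 150–198) with a strip of steel below it. That fits a draw of about 25–26 mm, with no slip, the lever clamped and the pointer on the orange tab. I hand it in.

```bash
python3 -c "
from workcell import env
print(env.job_done())"
```

```text
the job is handed in; nothing more can be done
None
```

I handed the job in at about 25 s. The carriage is clamped with its pointer within about 0.5 mm of the orange tab, and the gauge is held upright in its bore, drawn about 25 mm, with the whole yellow band and about 5 mm of steel showing.

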